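Seal the dry box lid corner by corner

ROBOT

A 6-joint arm with a two-finger parallel gripper is mounted at the origin on a cart in front of the work surface, level with it; the furniture and walls round the work are solid. World frame = base frame: x ahead of the robot, y to its left, z up, the work surface at z = 0. Lengths are in m, angles in rad, forces in N, time in s.
With the tool pointing down it reaches from about 0.4 to 0.925 m from the base axis. Payload 3.4 kg.
Tool frame: the origin (TCP) lies at the very end of the fingers, on their centre line; the grasp point (between the pads) lies 19 mm behind it (bot.grip_point_offset is the distance from the TCP to the grasp point, in m); z points along the fingers, x is the direction in which the jaws open and shut, and the axes are right-handed (so a half turn about z gives the same grasp; the last joint's range is limited). The gripper opens to 85 mm and grips with 20 to 120 N. Pads are 22 mm wide; open, the fingers measure 114 mm over their backs; the gripper's body (76 mm by 85 mm) begins 54 mm behind the grasp point. The pads swing forward as they close: fully open they stand 13 mm farther back than shut.
Start: joints at [-1.31, 0.307, 1.506, -0, 1.328, -0.073], TCP at [0.188, -0.543, 0.231] pointing down, gripper open.
Joint ranges: [-3.12, 3.12], [-1.05, 2.28], [0.14, 2.33], [-1.42, 4.57], [0.1, 2.73], [-2.68, 2.68]. Speed limits (rad/s): [2.57, 2.57, 3.14, 3.14, 3.14, 3.14].

INTERFACE

Orientations are given as a rotation vector (axis times angle).
In Python, from bench import bot gives the robot as it stands. The module is installed in compiled form; this text tells all that it offers.
- The arm moves only by the shell command python3 -m inch 'ROWS' [OPENING] [FORCE]. ROWS is JSON, a list of rows, each a list of 2 entries, a list of its own where there are three numbers: the shift along the world's x, y, z in mm, then the turn, a rotation vector about the world's x, y, z in rad. A call has exactly 5 rows; each row is the pose to reach, as a shift and turn from the pose measured when the call began; what a row does not reach only later rows make up. A row lasts 1/12 s, in which the tool goes at most 41.7 mm and 7.16 degrees, less where a joint would pass 70% of its speed; a pose out of reach is approached as far as the arm can. A call with a gripper value outside its range is refused whole. OPENING is the opening, from 0 (shut) to 1 (fully open), set as the call begins (- or left out, the last holds). The fingers move at their own pace and stop on an object; FORCE is the grip in N (left out, the last holds). Time passes only in rows, so rows that repeat a pose let the fingers close, or fill a call up. It gives the time, the measured TCP pose, the force and the opening at its end, in the units of the state.
- bot.observe(): the state, without advancing time (a new reading comes with each control period).
- bot.camera(name): name is "scene" or "top" or "wrist"; returns a dict with "image" (480x640x3 uint8, red, green, blue), "fx", "fy", "cx", "cy" (pixels), "rvec" (rotation vector, rad) and "tvec" (3), from world to camera coordinates, as OpenCV has them. Camera axes: x right, y down, z forward; pixel columns grow to the right and rows downward; lengths in m; the calibration is good to about 2 mm. A picture is of the moment at which its call begins. There is no depth.
- bot.finish_job(): hands the job in, once; it reports no verdict.
The state is a dict: "time": time; "joint_pos": joint angles; "qd": joint speeds; "effort": joint torques, N m; "tool_pos": TCP position; "tool_rot": TCP orientation; "contact_force": force on the tool from outside, world axes, zero at the start; "wrist_torque": the same for the moment, N m; "grip_width": opening from 0.0 (shut) to 1.0 (fully open).
Only numpy, scipy, OpenCV 4.12 (cv2) and the standard library are available. Lean on these libraries where they do the work, as an engineer would, in place of code of your own. Each camera call takes 0.05 s, during which the arm holds its last target. There are 200 camera calls.

TASK

Take the press stick out of its stand by the yellow handle and push the lid of the dry box down with its rubber foot on the blue corner pads only, corner by corner and part of the way at a time so that the lid never tips by more than 5 degrees, until it lies level with the rim all round; keep the gripper and arm off the lid. Then stand the stick back in its stand and let go. Leave the bottles, glassware, timer and tape where they are.

Things in the scene. Friction and masses are not known exactly. Their poses are not given: they have to be found in the camera images.
- rim_center (a point): The dry box: a fixed grey box, 160 mm deep (its x) by 190 mm wide (its y), top rim 70 mm above the worktop, walls 10 mm thick. This point is the centre of the opening at the height of the rim's top; x points from its front (round blue indicator, brass fitting) to its back, y to its left, z up.
- lid_front_left (a point): Middle of the blue pad (22 mm across) on the lid's top at its front left corner, -53 and 68 mm from the lid's middle along the box's x and y. A rubber gasket section right below it carries the lid: pushed with about 12 N it slides down, 10 mm in all to a hard stop, and stays where it was pushed to. At the stop this point is level with the rim (0 on rim_center's z).
- lid_front_right (a point): Middle of the blue pad (22 mm across) on the lid's top at its front right corner, -53 and -68 mm from the lid's middle along the box's x and y. A rubber gasket section right below it carries the lid: pushed with about 12 N it slides down, 10 mm in all to a hard stop, and stays where it was pushed to. At the stop this point is level with the rim (0 on rim_center's z).
- lid_back_left (a point): Middle of the blue pad (22 mm across) on the lid's top at its back left corner, 53 and 68 mm from the lid's middle along the box's x and y. A rubber gasket section right below it carries the lid: pushed with about 12 N it slides down, 10 mm in all to a hard stop, and stays where it was pushed to. At the stop this point is level with the rim (0 on rim_center's z).
- lid_back_right (a point): Middle of the blue pad (22 mm across) on the lid's top at its back right corner, 53 and -68 mm from the lid's middle along the box's x and y. A rubber gasket section right below it carries the lid: pushed with about 12 N it slides down, 10 mm in all to a hard stop, and stays where it was pushed to. At the stop this point is level with the rim (0 on rim_center's z).
- stick_handle (a point): Press stick (175 mm long, 0.09 kg, z towards the handle end, starts upright in the stand): centre of its yellow round handle, 18 mm across, 54 mm long, 148 mm above the foot's underside. Under the handle is a yellow collar 34 mm across, its top 27 mm below this point, on which fingertips can bear when pushing; below it an aluminium shaft 14 mm thick.
- stick_foot (a point): Centre of the flat lower end of the press stick: a black rubber foot 22 mm across, 12 mm tall. z points up the stick.
- stand_mouth (a point): The fixed dark steel stand (base 76 mm across) that holds the stick: centre of its round mouth, 80 mm above the worktop. The bore is 36 mm wide, flaring to 48 mm at the mouth, 68 mm deep. It stands right or left of the box (the beaker on the other side).
- beaker: Bystander: empty clear glass beaker, 73 mm wide, 95 mm tall. Origin at the centre of its underside. Loose.
- clear_bottle: Bystander: tall clear plastic bottle with a white cap behind the box, 66 mm wide, 224 mm tall. Origin at the centre of its underside. Loose.
- amber_left: Bystander: small amber bottle with white cap left of the box, 36 mm wide, 101 mm tall. Origin at the centre of its underside. Loose.
- amber_right: Bystander: small amber bottle with white cap at the right, 36 mm wide, 101 mm tall. Origin at the centre of its underside. Loose.
- timer: Bystander: white laboratory timer lying in front of the box, 70 x 62 x 22 mm. Origin at the centre of its underside. Loose.
- tall_flask: Bystander: clear conical glass flask right of the box, 56 mm wide, 120 mm tall. Origin at the centre of its underside. Loose.
- tape: Bystander: roll of beige tape lying flat at the left front, 98 mm across, 25 mm tall. Origin at the centre of its underside. Loose.
- lid: The lid: loose rigid plate 134 x 164 x 16 mm, 0.35 kg, white frame round a clear window, lying in the box's opening with 3 mm play all round; starts 8 to 10 mm proud of the rim, a little uneven. Pushing one corner rocks it about the two neighbours and lifts the opposite corner; on uneven corners it rocks freely. Origin: centre of the underside; axes as the box's.
- stick: The whole press stick (see its handle and foot). Origin at the centre of its foot's underside, z up the stick. Held lightly, it can slip up through the fingers while pushing, until the collar bears on the fingertips.

How it is judged:
By the outcome, as a careful person would: the job done as asked, in the order asked, and still so for the second after the job is handed in, with the robot touching nothing.
It also fails if it takes over 72 s, if anything falls off the work surface, if the arm or the gripper's body presses on something with over 40 N, if the wrist force passes 120 N, or if a joint passes its speed limit or range.

## Working session

There is one attempt and no reset: what is moved stays moved. The work goes in short steps, Python scripts to look and compute and a shell command to move; the robot and the scene stay as the last step left them, time stands still between calls to the robot, and variables do not carry over. Pictures are saved under pics/ and viewed, about 8 in all and at most 12, crops included, and the job is handed in when it is done.

```bash
mkdir -p pics; python3 - <<'E'
from bench import bot
import cv2
s=bot.observe(); print({k:s[k] for k in('time','tool_pos','tool_rot','grip_width')},bot.grip_point_offset)
for n in("scene","top"):
    c=bot.camera(n); print(n,c['fx'],c['cx'],c['cy'],c['rvec'],c['tvec']); cv2.imwrite(f'pics/{n}0.png',c['image'][:,:,::-1])
E
```

```text
{'time': 0.0, 'tool_pos': array([ 0.18818995, -0.54258033,  0.23036657]), 'tool_rot': array([-2.55851522e+00,  1.82073456e+00,  2.54190780e-03]), 'grip_width': 1.0012086764403147} 0.0187
scene 571.4714093909315 316.4332746798501 246.85644002333456 [ 1.25118578 -2.17002178  0.9979485 ] [0.2620586  0.37195738 1.12714723]
top 487.0833416011089 322.8492101884725 243.95326022515127 [ 2.1797844  -2.17509065  0.05597161] [0.00171817 0.5423867  1.2031648 ]
```

View pics/scene0.png

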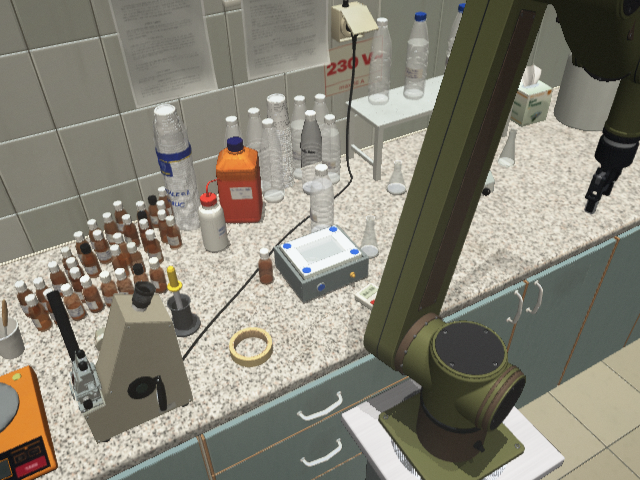

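View pics/top0.png

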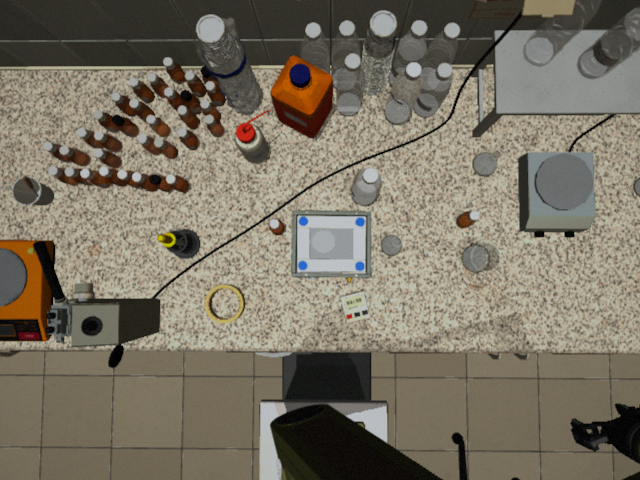

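Box at about (332,244) in the top view, with four blue pads. The stick is in its stand on the left, at top (172,240) and scene (178,285). The tape is at (225,303) in the top view and an amber bottle at (277,227).

```bash
cat > h.py <<'E'
import numpy as np,cv2
from scipy.spatial.transform import Rotation as Ro
from bench import bot
def ray(c,u,v):
    R=cv2.Rodrigues(np.array(c['rvec']))[0]; o=-R.T@np.array(c['tvec'])
    d=R.T@np.array([(u-c['cx'])/c['fx'],(v-c['cy'])/c['fy'],1]); return o,d/np.linalg.norm(d)
def plane(c,u,v,z):
    o,d=ray(c,u,v); return o+d*(z-o[2])/d[2]
def two(r1,r2):
    (a,d),(b,e)=r1,r2; s=np.linalg.lstsq(np.c_[d,-e],b-a,rcond=None)[0]; p,q=a+s[0]*d,b+s[1]*e
    return (p+q)/2,np.linalg.norm(p-q)
def blobs(c,lo,hi,roi,amin=8):
    h=cv2.cvtColor(c['image'],cv2.COLOR_RGB2HSV); m=cv2.inRange(h,lo,hi); x0,y0,x1,y1=roi
    k=np.zeros_like(m); k[y0:y1,x0:x1]=m[y0:y1,x0:x1]
    n,_,st,ce=cv2.connectedComponentsWithStats(k)
    return [(ce[i].round(1),st[i].tolist()) for i in range(1,n) if st[i][4]>=amin]
BLUE=((105,150,80),(125,255,255)); YEL=((24,150,120),(34,255,255))
E
python3 - <<'E'
from h import *
s=bot.camera('scene');t=bot.camera('top')
S=blobs(s,*BLUE,(270,220,375,300));T=blobs(t,*BLUE,(285,200,380,285))
print(S,T)
for a,_ in T: print('top z=.079',plane(t,*a,.079).round(4))
for a,_ in S: print('scene z=.079',plane(s,*a,.079).round(4))
a=blobs(s,*YEL,(150,250,200,310));b=blobs(t,*YEL,(150,220,200,260));print(a,b)
print(two(ray(s,*a[0][0]),ray(t,*b[0][0])))
E
```

```text
[(array([332.4, 228.9]), [329, 227, 8, 5, 23]), (array([286.6, 245.5]), [283, 244, 8, 4, 27]), (array([353.9, 251.4]), [350, 250, 8, 4, 27]), (array([306.4, 269.8]), [303, 268, 8, 5, 33])] [(array([302.8, 220.7]), [299, 217, 9, 8, 53]), (array([359.7, 221.6]), [356, 218, 8, 8, 55]), (array([302.3, 265.1]), [299, 261, 8, 9, 52]), (array([359.5, 265.8]), [356, 262, 8, 8, 55])]
top z=.079 [0.5939 0.05   0.079 ]
top z=.079 [ 0.5919 -0.0861  0.079 ]
top z=.079 [0.4877 0.0506 0.079 ]
top z=.079 [ 0.4863 -0.0854  0.079 ]
scene z=.079 [ 0.5985 -0.0882  0.079 ]
scene z=.079 [0.5997 0.0474 0.079 ]
scene z=.079 [ 0.4918 -0.0877  0.079 ]
scene z=.079 [0.4927 0.0484 0.079 ]
[(array([169.8, 269.1]), [167, 266, 7, 7, 33]), (array([174.2, 286.7]), [167, 281, 15, 10, 72])] [(array([167. , 239.4]), [157, 233, 19, 14, 120])]
(array([0.54407716, 0.34908564, 0.17890668]), np.float64(0.014975522342942063))
```

```bash
python3 - <<'E'
from h import *
s=bot.camera('scene');t=bot.camera('top')
print(Ro.from_rotvec(bot.observe()['tool_rot']).as_matrix().round(3))
Y2=((20,100,80),(36,255,255))
print(blobs(s,*Y2,(150,255,200,310)),blobs(t,*Y2,(150,220,200,260)))
print('bottle',plane(t,369,174,.224),'amber',plane(t,276,223,.1))
i=np.hstack([cv2.resize(s['image'][250:340,140:230],(400,400)),cv2.resize(t['image'][210:270,140:200],(400,400))])
cv2.imwrite('pics/stick.png',i[:,:,::-1])
E
```

```text
[[ 0.328 -0.945 -0.   ]
 [-0.945 -0.328  0.001]
 [-0.001 -0.    -1.   ]]
[(array([172.8, 280. ]), [167, 266, 15, 26, 255])] [(array([166.7, 239.1]), [157, 232, 19, 16, 169])]
bottle [ 0.67581531 -0.09752143  0.224     ] amber [0.58599441 0.11180438 0.1       ]
```

View pics/stick.png

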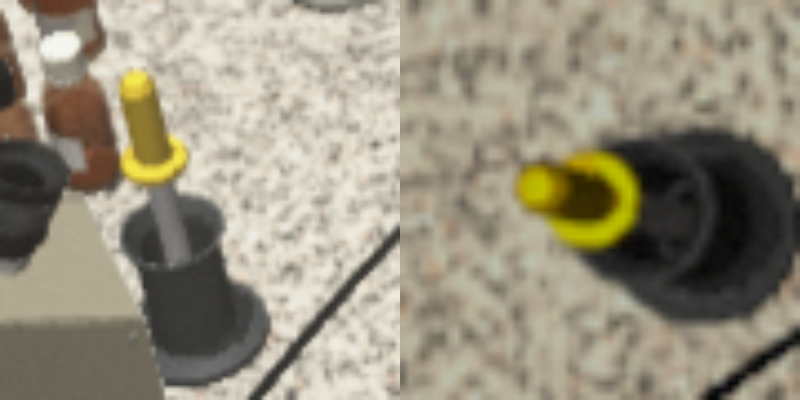

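Left crop (scene view): handle tip near (170,268), collar near (175,285), mouth near (179,302). In the top view the tip is near (161,238) and the collar near (169,240). I'll triangulate the axis to get its lean.

```bash
python3 - <<'E'
from h import *
s=bot.camera('scene');t=bot.camera('top')
for n,a,b in(('tip',(170.4,268),(161.2,238)),('collar',(174.7,285.3),(169.3,239.9))): print(n,two(ray(s,*a),ray(t,*b)))
print('mouth',plane(s,178.7,301.8,.08),'base top',plane(t,185.8,243.8,.005), plane(s,140+207*.225,250+330*.225,.01))
E
```

```text
tip (array([0.54370928, 0.35327518, 0.18598845]), np.float64(0.002067666827525331))
collar (array([0.54369111, 0.35309335, 0.13382222]), np.float64(0.0023829685609298816))
mouth [0.54624479 0.35393815 0.08      ] base top [0.5431977  0.35269457 0.005     ] [0.53772152 0.35015459 0.01      ]
```

```bash
python3 -m inch '[[[20,40,20],[0,0,0]],[[40,75,40],[0,0,-0.05]],[[60,110,60],[0,0,-0.15]],[[80,150,80],[0,0,-0.25]],[[95,190,90],[0,0,-0.33]]]' 1 40
python3 -m inch '[[[20,40,0],[0,0,0]],[[35,78,0],[0,0,0]],[[50,116,0],[0,0,0]],[[65,154,0],[0,0,0]],[[80,190,0],[0,0,0]]]'
python3 -m inch '[[[16,38,0],[0,0,0]],[[32,76,0],[0,0,0]],[[48,114,0],[0,0,0]],[[64,152,0],[0,0,0]],[[80,190,0],[0,0,0]]]'
```

```text
time: 0.82
tool_pos: [0.2759, -0.3731, 0.3161]
tool_rot: [2.219, -2.223, 0.004]
contact_force: [1.3, -0.2, -0.2]
grip_width: 0.996
time: 1.23
tool_pos: [0.356, -0.1811, 0.3164]
tool_rot: [-2.219, 2.224, -0.006]
contact_force: [1.7, -0.6, 0.2]
grip_width: 1.0
time: 1.65
tool_pos: [0.4362, 0.011, 0.3169]
tool_rot: [-2.218, 2.223, -0.007]
contact_force: [0.5, -0.2, 0.3]
grip_width: 1.003
```

```bash

python3 -m inch '[[[12,38,0],[0,0,0]],[[24,76,0],[0,0,0]],[[36,114,0],[0,0,0]],[[48,152,0],[0,0,0]],[[60,190,0],[0,0,0]]]'
python3 -m inch '[[[6,30,0],[0,0,0]],[[12,60,0],[0,0,0]],[[18,90,0],[0,0,0]],[[18,105,0],[0,0,0]],[[18,110,0],[0,0,0]]]'
python3 - <<'E'
from h import *
c=bot.camera('wrist'); print(bot.observe()['tool_pos'],bot.observe()['time'])
print(ray(c,320,240)); cv2.imwrite('pics/w1.png',c['image'][:,:,::-1])
E
```

```text
time: 2.07
tool_pos: [0.4963, 0.2032, 0.317]
tool_rot: [-2.219, 2.222, -0.008]
contact_force: [1.8, -0.2, 1.1]
grip_width: 1.0
time: 2.48
tool_pos: [0.5141, 0.3157, 0.3164]
tool_rot: [-2.222, 2.22, -0.006]
contact_force: [-0.3, -0.3, -0.4]
grip_width: 0.997
[0.513937   0.31491418 0.31643214] 2.5333
(array([0.59111527, 0.31592528, 0.4595917 ]), array([-0.30459534, -0.00845748, -0.9524443 ]))
```

View pics/w1.png

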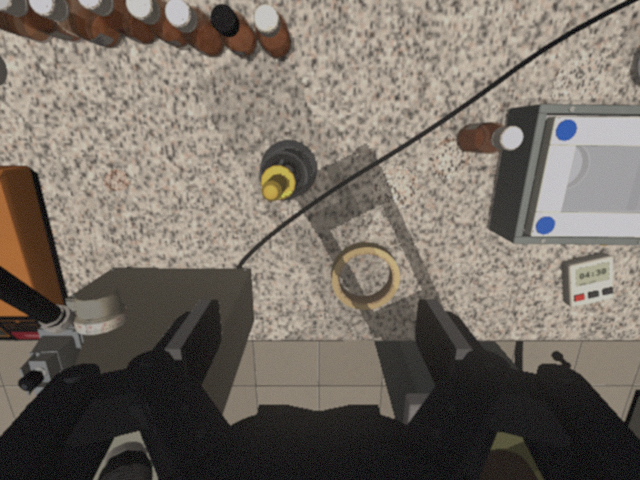

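The handle tip is at (272,189) and the collar centre at (278,182) in the wrist view. The microscope stands clear, to the left and front.

```bash
python3 - <<'E'
from h import *
c=bot.camera('wrist')
print(plane(c,272,189,.187),plane(c,278.5,182.5,.133))
E
```

```text
[0.54718899 0.35179164 0.187     ] [0.54483379 0.35249984 0.133     ]
```

```bash

python3 -m inch '[[[16,19,0],[0,0,0]],[[31,37,-10],[0,0,0]],[[31,37,-45],[0,0,0]],[[31,37,-85],[0,0,0]],[[31,37,-100],[0,0,0]]]'
python3 - <<'E'
from h import *
c=bot.camera('wrist'); print(bot.observe()['tool_pos'])
b=blobs(c,(20,100,80),(36,255,255),(150,50,500,450),60);print(b)
cv2.imwrite('pics/w2.png',c['image'][:,:,::-1])
E
```

```text
time: 3.0
tool_pos: [0.5424, 0.3467, 0.2118]
tool_rot: [2.214, -2.217, 0.006]
contact_force: [-1.4, -1.2, -1.7]
grip_width: 0.999
[0.54119319 0.34594551 0.20984109]
[(array([306.8, 237.3]), [283, 220, 48, 42, 1016]), (array([303.7, 267.7]), [289, 242, 31, 43, 764])]
```

View pics/w2.png

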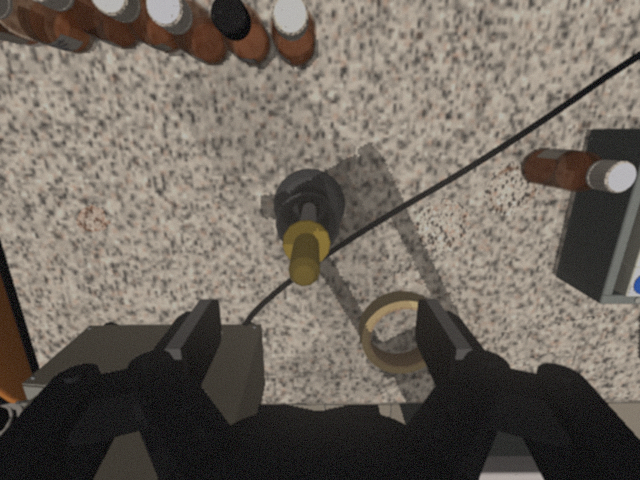

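The handle tip is at about (303,270) and lies between the fingers (px 215 to 420) once lowered.

```bash
python3 - <<'E'
from h import *
c=bot.camera('wrist'); print(bot.observe()['tool_pos'])
print(plane(c,303,271,.187),plane(c,307,241,.133))
E
```

```text
[0.54223511 0.34667153 0.21266992]
[0.54752336 0.35356161 0.187     ] [0.54631718 0.35254877 0.133     ]
```

```bash

python3 -m inch '[[[4,6,-10],[0,0,0]],[[4,6,-28],[0,0,0]],[[4,6,-46],[0,0,0]],[[4,6,-62],[0,0,0]],[[4,6,-74],[0,0,0]]]'
python3 -m inch '[[[0,0,0],[0,0,0]],[[0,0,0],[0,0,0]],[[0,0,0],[0,0,0]],[[0,0,0],[0,0,0]],[[0,0,0],[0,0,0]]]' 0.1 60
python3 -m inch '[[[0,0,0],[0,0,0]],[[0,0,0],[0,0,0]],[[0,0,0],[0,0,0]],[[0,0,0],[0,0,0]],[[0,0,0],[0,0,0]]]' 0 60
```

```text
time: 3.52
tool_pos: [0.5474, 0.3525, 0.1392]
tool_rot: [2.213, -2.219, 0.007]
contact_force: [-0.3, 0.7, 1.2]
grip_width: 1.002
time: 3.93
tool_pos: [0.5482, 0.3529, 0.1406]
tool_rot: [2.215, -2.221, 0.008]
contact_force: [0.1, -0.5, 0.5]
grip_width: 0.299
time: 4.35
tool_pos: [0.5484, 0.353, 0.141]
tool_rot: [2.216, -2.221, 0.008]
contact_force: [0.4, -0.1, 1.9]
grip_width: 0.192
```

```bash

python3 -m inch '[[[0,0,15],[0,0,0]],[[0,0,35],[0,0,0]],[[0,0,60],[0,0,0]],[[0,0,90],[0,0,0]],[[0,0,115],[0,0,0]]]'
python3 - <<'E'
from h import *
o=bot.observe();print(o['tool_pos'],o['contact_force'],o['grip_width'])
for n in('scene','top'):
    c=bot.camera(n)
    if n=='top': print('pads',[(a,plane(c,*a,.079).round(4)) for a,_ in blobs(c,*BLUE,(285,200,380,285))])
    else: print([b for b in blobs(c,(20,100,80),(36,255,255),(140,190,220,310))]);s=c
w=bot.camera('wrist')
i=np.hstack([cv2.resize(s['image'][200:320,110:230],(400,400)),cv2.resize(w['image'],(533,400))[:,:400]])
cv2.imwrite('pics/lift.png',i[:,:,::-1])
E
```

```text
time: 4.77
tool_pos: [0.5482, 0.353, 0.2572]
tool_rot: [2.215, -2.221, 0.008]
contact_force: [0.4, -0.4, -1.0]
grip_width: 0.192
[0.54824376 0.3529689  0.25717638] [ 0.37181712 -0.41292633 -1.03948688] 0.1918918506108794
[(array([163.4, 238.9]), [157, 223, 17, 29, 271])]
pads [(array([302.9, 220.7]), array([0.5939, 0.0497, 0.079 ])), (array([359.6, 221.5]), array([ 0.5921, -0.0859,  0.079 ])), (array([302.3, 265.1]), array([0.4877, 0.0506, 0.079 ])), (array([359.5, 265.8]), array([ 0.4863, -0.0854,  0.079 ]))]
```

View pics/lift.png

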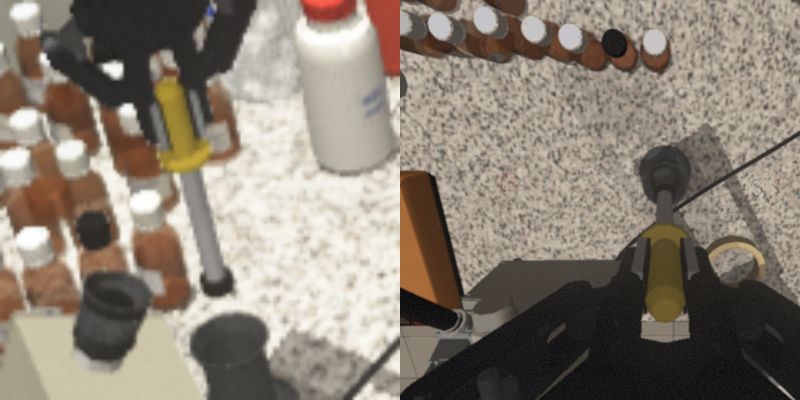

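The stick hangs straight in the jaws, with the foot at scene px about (175,285). The stand is empty.

```bash
python3 - <<'E'
from h import *
s=bot.camera('scene'); print('foot',plane(s,174.8,285.3,.129))
E
python3 -m inch '[[[-6,-40,0],[0,0,0]],[[-13,-80,0],[0,0,0]],[[-20,-120,0],[0,0,0]],[[-28,-160,0],[0,0,0]],[[-36,-200,0],[0,0,0]]]'
python3 -m inch '[[[-6,-35,0],[0,0,0]],[[-13,-70,0],[0,0,0]],[[-20,-97,-8],[0,0,0]],[[-21,-103,-16],[0,0,0]],[[-21,-103,-30],[0,0,0]]]'
python3 - <<'E'
from h import *
o=bot.observe();print(o['time'],o['tool_pos'],o['contact_force'],o['tool_rot'])
s=bot.camera('scene');w=bot.camera('wrist')
print([(a.tolist(),st) for a,st in blobs(w,*BLUE,(0,0,640,480),60)]);print(blobs(s,*BLUE,(270,220,375,300)))
i=np.hstack([cv2.resize(s['image'][190:300,270:380],(400,400),interpolation=cv2.INTER_CUBIC),w['image'][40:440,170:570]])
cv2.imwrite('pics/fl.png',i[:,:,::-1])
E
```

```text
foot [0.54981813 0.35293107 0.129     ]
time: 5.38
tool_pos: [0.5103, 0.1512, 0.2539]
tool_rot: [2.214, -2.218, 0.005]
contact_force: [1.3, -0.2, -0.8]
grip_width: 0.196
time: 5.8
tool_pos: [0.4881, 0.0462, 0.2228]
tool_rot: [2.21, -2.221, 0.004]
contact_force: [0.1, 0.6, -1.3]
grip_width: 0.189
5.8 [0.48810847 0.04620763 0.22277574] [ 0.12154696  0.64799837 -1.30067464] [ 2.20972515 -2.22128754  0.00377521]
[([314.2, 87.5], [302, 74, 26, 28, 555]), ([490.5, 88.7], [478, 75, 26, 29, 586]), ([474.7, 221.7], [464, 211, 18, 22, 104])]
[(array([332.6, 228.8]), [329, 227, 8, 5, 25]), (array([286.6, 245.5]), [283, 244, 8, 4, 27]), (array([321., 287.]), [319, 285, 5, 5, 19])]
```

View pics/fl.png

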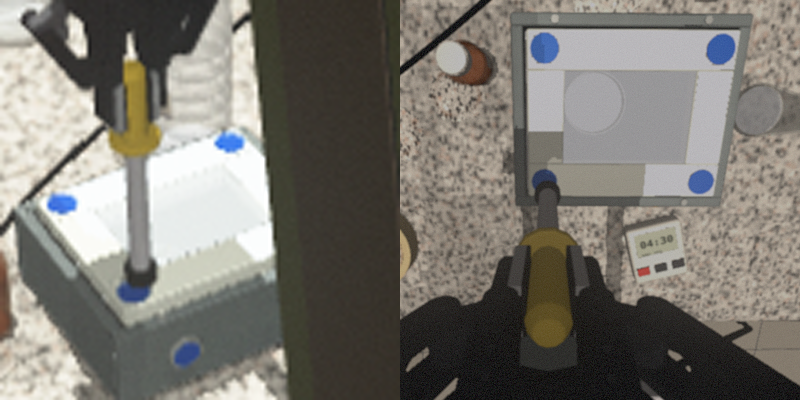

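Wrist crop: pads BL (314,88), BR (490,89) and FR about (470,222). FL is partly hidden behind the foot, which is at about (315,228).

```bash
python3 - <<'E'
from h import *
w=bot.camera('wrist');print(bot.observe()['tool_pos'])
h=cv2.cvtColor(w['image'],cv2.COLOR_RGB2HSV)
print([(a.tolist(),st) for a,st in blobs(w,(100,100,40),(128,255,255),(280,60,520,260),40)])
for n,a in(('BL',(314.2,87.5)),('BR',(490.5,88.7)),('FR',(470,222))): print(n,plane(w,*a,.079).round(4))
for z in(.09,.095,.1): print('foot',plane(w,315,228,z).round(4))
# dark foot blob
print(blobs(w,(0,0,0),(180,255,55),(295,205,340,245),40))
cv2.imwrite('pics/z.png',cv2.resize(w['image'][195:275,275:355],(480,480),interpolation=cv2.INTER_CUBIC)[:,:,::-1])
E
```

```text
[0.48733032 0.04832687 0.22161639]
[([315.2, 87.6], [302, 73, 27, 30, 647]), ([491.1, 88.9], [478, 74, 28, 30, 641]), ([314.0, 216.4], [304, 210, 23, 17, 219]), ([470.8, 221.2], [459, 210, 25, 23, 436])]
BL [0.5947 0.0493 0.079 ]
BR [ 0.5935 -0.0877  0.079 ]
FR [ 0.4861 -0.0866  0.079 ]
foot [0.4846 0.0494 0.09  ]
foot [0.486  0.0493 0.095 ]
foot [0.4875 0.0493 0.1   ]
[(array([316.4, 229.1]), [304, 221, 26, 23, 224])]
```

View pics/z.png

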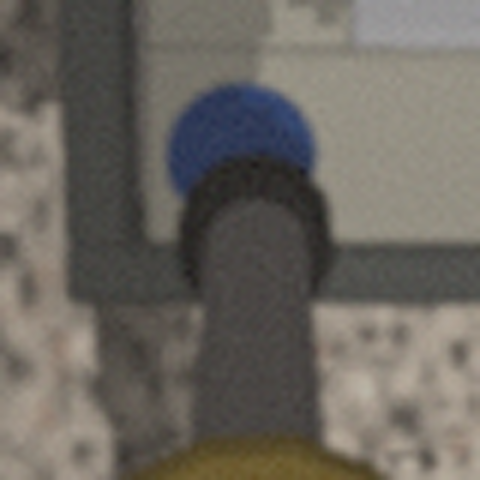

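Zoom: the foot's circle centre is at about px (317.7,232), with its far edge at v≈221. Pad FL is at about (315.3,221).

```bash
python3 - <<'E'
from h import *
w=bot.camera('wrist');s=bot.camera('scene');print(bot.observe()['tool_pos'])
m=blobs(s,(0,0,0),(180,255,70),(295,255,325,275),10);print(m)
for z in (.09,.094,.098):
  print(z,'scene foot bottom c',plane(s,308.8,267,z).round(4),'wrist far edge',plane(w,317.7,220.8,z).round(4),'wrist centre top',plane(w,317.7,232,z+.012).round(4))
print(plane(s,306.4,269.8,.079), plane(w,315.3,221,.079))
E
```

```text
[0.48905896 0.04880123 0.22330038]
[(array([306.9, 265.8]), [303, 262, 9, 7, 32])]
0.09 scene foot bottom c [0.4878 0.0441 0.09  ] wrist far edge [0.4918 0.0475 0.09  ] wrist centre top [0.4856 0.0476 0.102 ]
0.094 scene foot bottom c [0.4838 0.0461 0.094 ] wrist far edge [0.4929 0.0475 0.094 ] wrist centre top [0.4869 0.0476 0.106 ]
0.098 scene foot bottom c [0.4799 0.0482 0.098 ] wrist far edge [0.494  0.0476 0.098 ] wrist centre top [0.4881 0.0476 0.11  ]
[0.49270062 0.04836242 0.079     ] [0.48867368 0.04956163 0.079     ]
```

```bash
python3 -m inch '[[[4,2,-2],[0,0,0]],[[4,2,-4],[0,0,0]],[[4,2,-6],[0,0,0]],[[4,2,-8],[0,0,0]],[[4,2,-10],[0,0,0]]]'
python3 - <<'E'
from h import *
o=bot.observe();print(o['tool_pos'],o['contact_force'],o['grip_width'])
w=bot.camera('wrist')
cv2.imwrite('pics/z2.png',cv2.resize(w['image'][195:275,275:355],(480,480),interpolation=cv2.INTER_CUBIC)[:,:,::-1])
print([(a.tolist(),st) for a,st in blobs(w,(100,100,40),(128,255,255),(280,60,520,260),10)])
E
```

```text
time: 6.47
tool_pos: [0.4931, 0.0511, 0.2132]
tool_rot: [2.215, -2.216, 0.003]
contact_force: [0.6, 0.1, -1.6]
grip_width: 0.193
[0.49307438 0.05106957 0.21320393] [ 0.64312846  0.11047479 -1.57721423] 0.1925508961726234
[([319.8, 97.5], [306, 83, 28, 30, 657]), ([498.3, 99.3], [485, 85, 28, 30, 661]), ([477.0, 232.5], [465, 221, 25, 24, 450])]
```

View pics/z2.png

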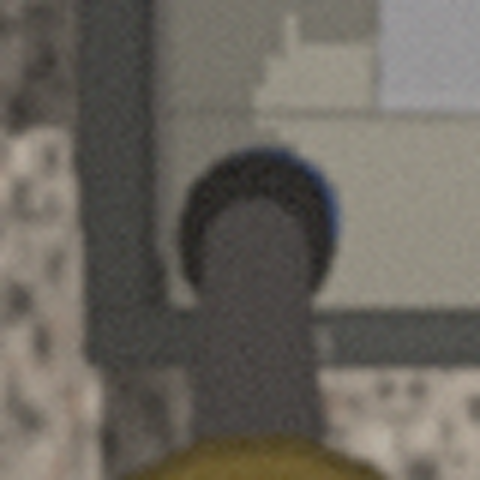

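The foot now covers pad FL, with only a thin blue sliver on the right (about 1 mm). I'll shift y by -1 mm and feel for contact.

```bash
python3 -m inch '[[[0,-1,0],[0,0,0]],[[0,-1,-1],[0,0,0]],[[0,-1,-2],[0,0,0]],[[0,-1,-3],[0,0,0]],[[0,-1,-3],[0,0,0]]]'
```

```text
time: 6.93
tool_pos: [0.4926, 0.0499, 0.2096]
tool_rot: [2.214, -2.216, 0.002]
contact_force: [-0.3, 0.3, -1.2]
grip_width: 0.195
```

```bash
python3 -m inch '[[[0,0,-1],[0,0,0]],[[0,0,-2],[0,0,0]],[[0,0,-3],[0,0,0]],[[0,0,-3],[0,0,0]],[[0,0,-3],[0,0,0]]]'
```

```text
time: 7.35
tool_pos: [0.4932, 0.0499, 0.208]
tool_rot: [2.215, -2.217, 0.004]
contact_force: [-1.8, -0.8, 6.5]
grip_width: 0.19
```

```bash
python3 -m inch '[[[0,0,-1.5],[0,0,0]],[[0,0,-3],[0,0,0]],[[0,0,-4],[0,0,0]],[[0,0,-5],[0,0,0]],[[0,0,-5],[0,0,0]]]'
```

```text
time: 7.77
tool_pos: [0.4936, 0.0502, 0.2054]
tool_rot: [2.216, -2.219, 0.005]
contact_force: [-3.8, 0.9, 15.6]
grip_width: 0.192
```

```bash
python3 -m inch '[[[0,0,14],[0,0,0]],[[-1,-36,14],[0,0,0]],[[-1,-76,14],[0,0,0]],[[-1,-116,14],[0,0,0]],[[-1,-136,14],[0,0,0]]]'
python3 - <<'E'
from h import *
w=bot.camera('wrist');s=bot.camera('top');print(bot.observe()['tool_pos'],bot.observe()['tool_rot'])
i=np.hstack([w['image'][150:350,220:420],w['image'][60:260,80:280]])
cv2.imwrite('pics/fr.png',cv2.resize(i,(800,400))[:,:,::-1])
print([(a.tolist(),st) for a,st in blobs(w,(100,100,40),(128,255,255),(60,40,520,260),10)])
E
```

```text
time: 8.18
tool_pos: [0.4927, -0.0893, 0.2197]
tool_rot: [2.215, -2.219, 0.009]
contact_force: [0.2, -0.1, -1.0]
grip_width: 0.194
[ 0.49289952 -0.08909869  0.21950725] [ 2.21135849 -2.2227237   0.00801695]
[([138.3, 98.8], [125, 85, 28, 29, 632]), ([313.6, 100.3], [301, 86, 27, 29, 615]), ([157.2, 229.9], [145, 219, 25, 23, 434]), ([304.8, 228.1], [302, 221, 11, 17, 48])]
```

View pics/fr.png

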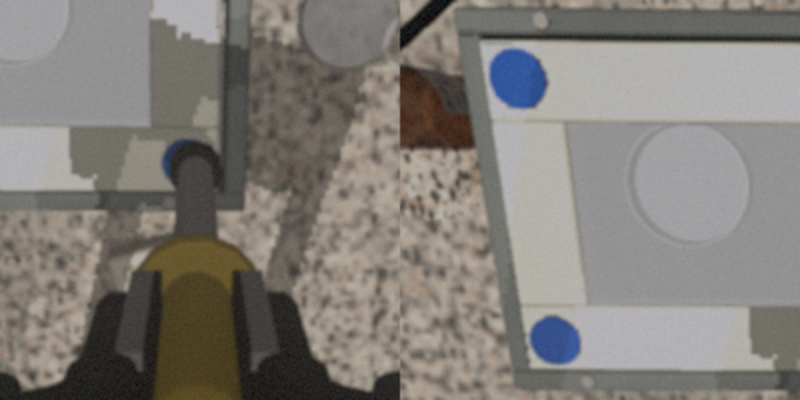

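Pad FR peeks out to the left of the foot by about 3 mm, which agrees with the TCP being at y -0.089. I'll correct by +3 mm in y.

```bash
python3 -m inch '[[[0,3,-2],[0,0,0]],[[0,3,-6],[0,0,0]],[[0,3,-9],[0,0,0]],[[0,3,-12],[0,0,0]],[[0,3,-14],[0,0,0]]]'
python3 -m inch '[[[0,0,-1],[0,0,0]],[[0,0,-2],[0,0,0]],[[0,0,-3],[0,0,0]],[[0,0,-3.5],[0,0,0]],[[0,0,-3.5],[0,0,0]]]'
```

```text
time: 8.7
tool_pos: [0.4931, -0.085, 0.2064]
tool_rot: [2.214, -2.221, 0.009]
contact_force: [-2.3, -0.9, 12.9]
grip_width: 0.194
time: 9.12
tool_pos: [0.4933, -0.0847, 0.2049]
tool_rot: [2.216, -2.218, 0.012]
contact_force: [-4.2, -0.4, 14.0]
grip_width: 0.194
```

```bash
python3 -m inch '[[[0,0,15],[0,0,0]],[[25,-1,15],[0,0,0]],[[60,-2,15],[0,0,0]],[[95,-2,15],[0,0,0]],[[105,-2,15],[0,0,0]]]'
python3 -m inch '[[[0,0,0],[0,0,0]],[[0,0,0],[0,0,0]],[[0,0,-1],[0,0,0]],[[0,0,-3],[0,0,0]],[[0,0,-5],[0,0,0]]]'
python3 - <<'E'
from h import *
w=bot.camera('wrist');print(bot.observe()['tool_pos'],bot.observe()['contact_force'])
i=np.hstack([w['image'][150:350,220:420],w['image'][150:350,60:260]])
cv2.imwrite('pics/br.png',cv2.resize(i,(800,400))[:,:,::-1])
print([(a.tolist(),st) for a,st in blobs(w,(100,100,40),(128,255,255),(60,40,520,350),10)])
E
```

```text
time: 9.53
tool_pos: [0.6037, -0.0857, 0.2199]
tool_rot: [2.221, -2.219, 0.018]
contact_force: [0.7, -0.7, -0.8]
grip_width: 0.191
time: 9.95
tool_pos: [0.6022, -0.0854, 0.2148]
tool_rot: [2.22, -2.218, 0.017]
contact_force: [0.5, 0.2, -0.9]
grip_width: 0.192
[ 0.60215456 -0.0855012   0.21436634] [-0.38034968  0.05178078 -0.61074429]
[([160.8, 236.4], [149, 225, 25, 23, 432]), ([176.1, 340.7], [166, 332, 21, 18, 302])]
```

View pics/br.png

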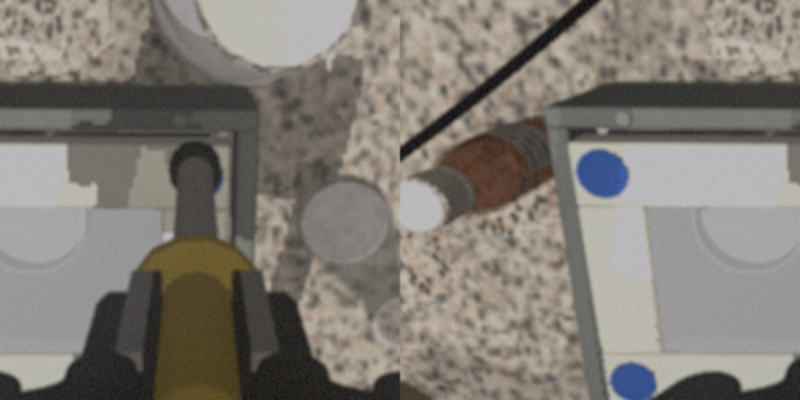

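Foot on BR sits about 4 mm too far back and 1.5 mm left, which agrees with the measured TCP; I'll correct that and press.

```bash
python3 -m inch '[[[-4,-1.5,0],[0,0,0]],[[-4,-1.5,-2],[0,0,0]],[[-4,-1.5,-4],[0,0,0]],[[-4,-1.5,-5],[0,0,0]],[[-4,-1.5,-5],[0,0,0]]]'
python3 - <<'E'
from h import *
w=bot.camera('wrist');print(bot.observe()['tool_pos'])
print([(a.tolist(),st) for a,st in blobs(w,(100,100,40),(128,255,255),(60,40,520,350),4)], blobs(w,(0,0,0),(180,255,60),(300,210,345,250),30))
E
python3 -m inch '[[[0,0,-1],[0,0,0]],[[0,0,-2.5],[0,0,0]],[[0,0,-4],[0,0,0]],[[0,0,-6],[0,0,0]],[[0,0,-6],[0,0,0]]]'
```

```text
time: 10.42
tool_pos: [0.5981, -0.0871, 0.2094]
tool_rot: [2.22, -2.218, 0.017]
contact_force: [0.3, -0.2, -1.2]
grip_width: 0.196
[ 0.59820203 -0.08705908  0.20938547]
[([155.1, 233.5], [143, 222, 25, 24, 461]), ([171.6, 340.2], [161, 331, 22, 19, 313])] [(array([316.8, 229.4]), [305, 221, 25, 22, 244]), (array([335.5, 234.6]), [335, 220, 2, 30, 46])]
time: 10.88
tool_pos: [0.5991, -0.0874, 0.2054]
tool_rot: [2.221, -2.219, 0.021]
contact_force: [-1.9, -0.4, 8.6]
grip_width: 0.197
```

```bash
python3 -m inch '[[[0,0,-1],[0,0,0]],[[0,0,-2],[0,0,0]],[[0,0,-2.5],[0,0,0]],[[0,0,-2.5],[0,0,0]],[[0,0,-2.5],[0,0,0]]]'
python3 -m inch '[[[0,0,15],[0,0,0]],[[0,30,15],[0,0,0]],[[0,66,15],[0,0,0]],[[0,102,15],[0,0,0]],[[0,130,15],[0,0,0]]]'
```

```text
time: 11.3
tool_pos: [0.5999, -0.0876, 0.2049]
tool_rot: [2.222, -2.22, 0.025]
contact_force: [-2.0, 0.5, 9.0]
grip_width: 0.194
time: 11.72
tool_pos: [0.5997, 0.0445, 0.2195]
tool_rot: [2.222, -2.221, 0.023]
contact_force: [-0.2, -0.6, -1.0]
grip_width: 0.189
```

```bash
python3 - <<'E'
from h import *
for r in ([2.222,-2.221,.023],[2.215,-2.217,.003],[2.215,-2.221,.008]):
    m=Ro.from_rotvec(r).as_matrix(); print(m[:,2].round(4), 'corr turn', np.cross(m[:,2],[0,0,-1]).round(4))
E
```

```text
[ 0.0105 -0.0102 -0.9999] corr turn [0.0102 0.0105 0.    ]
[-0.0041 -0.0068 -1.    ] corr turn [ 0.0068 -0.0041  0.    ]
[ 2.e-04 -7.e-03 -1.e+00] corr turn [0.007  0.0002 0.    ]
```

```bash
python3 -m inch '[[[0,2,0],[0.003,0.01,0]],[[0,4.5,-3],[0.003,0.01,0]],[[0,4.5,-6],[0.003,0.01,0]],[[0,4.5,-9],[0.003,0.01,0]],[[0,4.5,-9],[0.003,0.01,0]]]'
python3 - <<'E'
from h import *
w=bot.camera('wrist');print(bot.observe()['tool_pos'])
print([(a.tolist(),st) for a,st in blobs(w,(100,100,40),(128,255,255),(60,40,520,350),4)], blobs(w,(0,0,0),(180,255,60),(300,210,345,250),30))
E
python3 -m inch '[[[0,0,-1.5],[0,0,0]],[[0,0,-3],[0,0,0]],[[0,0,-5],[0,0,0]],[[0,0,-7],[0,0,0]],[[0,0,-7],[0,0,0]]]'
```

```text
time: 12.13
tool_pos: [0.5992, 0.0478, 0.2093]
tool_rot: [2.216, -2.217, 0.007]
contact_force: [-0.1, 0.3, -0.8]
grip_width: 0.195
[0.59931352 0.04775627 0.20971468]
[([474.5, 233.1], [463, 222, 24, 23, 439]), ([457.5, 339.1], [447, 330, 22, 19, 323])] [(array([316.2, 229.3]), [305, 221, 25, 22, 231])]
time: 12.6
tool_pos: [0.6002, 0.0471, 0.2045]
tool_rot: [2.216, -2.221, 0.011]
contact_force: [-1.6, 1.2, 6.6]
grip_width: 0.194
```

```bash
python3 -m inch '[[[0,0.5,-2],[0,0,0]],[[0,0.5,-3],[0,0,0]],[[0,0.5,-4],[0,0,0]],[[0,0.5,-4],[0,0,0]],[[0,0.5,-4],[0,0,0]]]'
```

```text
time: 13.02
tool_pos: [0.6009, 0.0472, 0.2033]
tool_rot: [2.217, -2.223, 0.014]
contact_force: [-2.7, 1.3, 12.5]
grip_width: 0.192
```

```bash
python3 -m inch '[[[0,0,16],[0,0.005,0]],[[-30,1,16],[0,0.005,0]],[[-66,2,16],[0,0.005,0]],[[-98,3,16],[0,0.005,0]],[[-106,3,16],[0,0.005,0]]]'
python3 -m inch '[[[0,0,-2],[0,0,0]],[[0,0,-5],[0,0,0]],[[0,0,-8],[0,0,0]],[[0,0,-8],[0,0,0]],[[0,0,-8],[0,0,0]]]'
python3 - <<'E'
from h import *
w=bot.camera('wrist');print(bot.observe()['tool_pos'])
print([(a.tolist(),st) for a,st in blobs(w,(100,100,40),(128,255,255),(60,40,520,350),4)], blobs(w,(0,0,0),(180,255,60),(300,210,345,250),30))
E
```

```text
time: 13.43
tool_pos: [0.4885, 0.0499, 0.2187]
tool_rot: [2.211, -2.218, 0.002]
contact_force: [-1.1, 0.9, -0.4]
grip_width: 0.19
time: 13.85
tool_pos: [0.4898, 0.0497, 0.2103]
tool_rot: [2.21, -2.219, 0.002]
contact_force: [0.7, 0.1, -1.2]
grip_width: 0.188
[0.48965988 0.04977619 0.21038042]
[([317.7, 92.4], [304, 78, 28, 30, 665]), ([496.2, 93.7], [482, 79, 29, 30, 658]), ([316.7, 219.5], [306, 216, 23, 10, 85]), ([475.3, 227.6], [463, 216, 25, 24, 445])] [(array([316.7, 229.4]), [305, 221, 25, 23, 258])]
```

```bash
python3 -m inch '[[[3.5,0,0],[0,0,0]],[[3.5,0,-2],[0,0,0]],[[3.5,0,-4],[0,0,0]],[[3.5,0,-6],[0,0,0]],[[3.5,0,-7],[0,0,0]]]'
python3 -m inch '[[[0,0,-1],[0,0,0]],[[0,0,-2],[0,0,0]],[[0,0,-3],[0,0,0]],[[0,0,-4],[0,0,0]],[[0,0,-4],[0,0,0]]]'
```

```text
time: 14.32
tool_pos: [0.4939, 0.0498, 0.2042]
tool_rot: [2.211, -2.219, 0.003]
contact_force: [-0.8, 0.4, 9.7]
grip_width: 0.193
time: 14.73
tool_pos: [0.4943, 0.05, 0.2022]
tool_rot: [2.213, -2.22, 0.005]
contact_force: [-2.9, 0.5, 12.8]
grip_width: 0.188
```

Next FR, second pass.

```bash
python3 -m inch '[[[-1,0,15],[0,0,0]],[[-1,-36,15],[0,0,0]],[[-2,-76,15],[0,0,0]],[[-2,-114,15],[0,0,0]],[[-2,-134,15],[0,0,0]]]'
python3 -m inch '[[[0,1.5,0],[0,0,0]],[[0,1.5,-3],[0,0,0]],[[0,1.5,-6],[0,0,0]],[[0,1.5,-8],[0,0,0]],[[0,1.5,-8],[0,0,0]]]'
python3 - <<'E'
from h import *
w=bot.camera('wrist');print(bot.observe()['tool_pos'])
print([(a.tolist(),st) for a,st in blobs(w,(100,100,40),(128,255,255),(60,40,520,350),4)], blobs(w,(0,0,0),(180,255,60),(300,210,345,250),30))
E
```

```text
time: 15.15
tool_pos: [0.4922, -0.0872, 0.2173]
tool_rot: [2.211, -2.22, 0.008]
contact_force: [0.7, 1.2, -1.1]
grip_width: 0.191
time: 15.57
tool_pos: [0.4916, -0.0844, 0.2085]
tool_rot: [2.212, -2.218, 0.005]
contact_force: [-0.0, -0.0, -1.1]
grip_width: 0.192
[ 0.49180516 -0.08446891  0.2087939 ]
[([140.0, 95.7], [126, 81, 29, 30, 672]), ([319.9, 97.3], [306, 83, 28, 30, 657]), ([159.4, 230.1], [147, 219, 25, 23, 447]), ([327.6, 225.0], [326, 223, 4, 5, 5]), ([329.8, 230.2], [329, 229, 2, 4, 5])] [(array([337.4, 231.2]), [334, 210, 6, 38, 72]), (array([317.2, 229.2]), [305, 220, 25, 23, 256])]
```

```bash
python3 -m inch '[[[0.5,-1.5,0],[0,0,0]],[[0.5,-1.5,-2],[0,0,0]],[[0.5,-1.5,-4],[0,0,0]],[[0.5,-1.5,-6],[0,0,0]],[[0.5,-1.5,-7],[0,0,0]]]'
python3 -m inch '[[[0,0,-1],[0,0,0]],[[0,0,-2],[0,0,0]],[[0,0,-3],[0,0,0]],[[0,0,-3],[0,0,0]],[[0,0,-3],[0,0,0]]]'
```

```text
time: 16.03
tool_pos: [0.4931, -0.0859, 0.2032]
tool_rot: [2.214, -2.219, 0.009]
contact_force: [-2.3, 1.0, 12.8]
grip_width: 0.192
time: 16.45
tool_pos: [0.4932, -0.0859, 0.2021]
tool_rot: [2.214, -2.219, 0.011]
contact_force: [-2.9, 0.9, 12.4]
grip_width: 0.19
```

Now BR.

```bash
python3 -m inch '[[[0,0,15],[0,0.005,0]],[[25,-1,15],[0,0.005,0]],[[60,-1,15],[0,0.005,0]],[[93,-1,15],[0,0.005,0]],[[100,-1,15],[0,0.005,0]]]'
python3 -m inch '[[[0,0,0],[0,0,0]],[[0,0,-3],[0,0,0]],[[0,0,-6],[0,0,0]],[[0,0,-8],[0,0,0]],[[0,0,-8],[0,0,0]]]'
python3 - <<'E'
from h import *
w=bot.camera('wrist');o=bot.observe();print(o['tool_pos'],Ro.from_rotvec(o['tool_rot']).as_matrix()[:,2].round(4))
print([(a.tolist(),st) for a,st in blobs(w,(100,100,40),(128,255,255),(60,40,520,350),4)], blobs(w,(0,0,0),(180,255,60),(300,210,345,250),30))
E
```

```text
time: 16.87
tool_pos: [0.599, -0.0873, 0.2173]
tool_rot: [2.215, -2.219, 0.013]
contact_force: [0.8, -1.1, -1.1]
grip_width: 0.193
time: 17.28
tool_pos: [0.5972, -0.0871, 0.2085]
tool_rot: [2.214, -2.218, 0.01]
contact_force: [-0.0, -0.3, -0.5]
grip_width: 0.194
[ 0.59757029 -0.08716714  0.20893109] [-4.000e-04 -1.000e-02 -9.999e-01]
[([156.9, 230.2], [145, 219, 25, 23, 453]), ([172.8, 336.9], [162, 328, 22, 19, 316])] [(array([310.5, 210.5]), [300, 210, 23, 2, 44]), (array([316.7, 229.2]), [305, 221, 25, 22, 251])]
```

```bash
python3 -m inch '[[[1,0,-2],[0,0,0]],[[1,0,-4],[0,0,0]],[[1,0,-6],[0,0,0]],[[1,0,-8],[0,0,0]],[[1,0,-9],[0,0,0]]]'
python3 -m inch '[[[0,0,-1],[0,0,0]],[[0,0,-2],[0,0,0]],[[0,0,-3],[0,0,0]],[[0,0,-4],[0,0,0]],[[0,0,-4],[0,0,0]]]'
```

```text
time: 17.75
tool_pos: [0.5991, -0.0875, 0.202]
tool_rot: [2.215, -2.219, 0.014]
contact_force: [-2.3, 0.7, 11.2]
grip_width: 0.196
time: 18.17
tool_pos: [0.6002, -0.0878, 0.2005]
tool_rot: [2.216, -2.221, 0.02]
contact_force: [-2.3, -0.5, 11.0]
grip_width: 0.192
```

```bash
python3 -m inch '[[[0,0,15],[0,0.006,0]],[[0,30,15],[0,0.006,0]],[[0,66,15],[0,0.006,0]],[[0,102,15],[0,0.006,0]],[[0,132,15],[0,0.006,0]]]'
python3 -m inch '[[[-1,2.5,-1],[0,0,0]],[[-1,2.5,-3],[0,0,0]],[[-1,2.5,-6],[0,0,0]],[[-1,2.5,-8],[0,0,0]],[[-1,2.5,-8],[0,0,0]]]'
python3 - <<'E'
from h import *
w=bot.camera('wrist');o=bot.observe();print(o['tool_pos'],Ro.from_rotvec(o['tool_rot']).as_matrix()[:,2].round(4))
print([(a.tolist(),st) for a,st in blobs(w,(100,100,40),(128,255,255),(60,40,520,350),4)], blobs(w,(0,0,0),(180,255,60),(300,210,345,250),30))
E
```

```text
time: 18.58
tool_pos: [0.5999, 0.046, 0.2153]
tool_rot: [2.213, -2.219, 0.012]
contact_force: [0.5, 0.1, -1.2]
grip_width: 0.195
time: 19.0
tool_pos: [0.5985, 0.0471, 0.2064]
tool_rot: [2.21, -2.219, 0.011]
contact_force: [-0.0, -0.4, -0.6]
grip_width: 0.193
[0.59870399 0.0471192  0.20668365] [-0.0013 -0.0115 -0.9999]
[([472.8, 231.8], [461, 221, 25, 23, 446]), ([304.9, 227.9], [303, 222, 7, 13, 17]), ([456.5, 337.9], [446, 329, 22, 19, 319])] [(array([324.2, 210.8]), [309, 210, 36, 2, 43]), (array([316.2, 229.3]), [304, 221, 26, 22, 241])]
```

```bash
python3 -m inch '[[[0,1.5,0],[0.005,0,0]],[[0,1.5,-3],[0.005,0,0]],[[0,1.5,-5],[0.005,0,0]],[[0,1.5,-7],[0.005,0,0]],[[0,1.5,-7],[0.005,0,0]]]'
python3 -m inch '[[[0,0,-1],[0,0,0]],[[0,0,-2],[0,0,0]],[[0,0,-3],[0,0,0]],[[0,0,-4],[0,0,0]],[[0,0,-4],[0,0,0]]]'
```

```text
time: 19.47
tool_pos: [0.5997, 0.048, 0.2011]
tool_rot: [2.213, -2.224, 0.009]
contact_force: [-0.6, -0.9, 6.0]
grip_width: 0.19
time: 19.88
tool_pos: [0.6005, 0.0479, 0.1995]
tool_rot: [2.215, -2.226, 0.013]
contact_force: [-2.5, -0.1, 11.5]
grip_width: 0.189
```

```bash
python3 -m inch '[[[0,0,15],[0,0.005,0]],[[-30,1,15],[0,0.005,0]],[[-66,2,15],[0,0.005,0]],[[-96,2,15],[0,0.005,0]],[[-103,2,15],[0,0.005,0]]]'
python3 -m inch '[[[0,0,-2],[0,0,0]],[[0,0,-5],[0,0,0]],[[0,0,-7],[0,0,0]],[[0,0,-8],[0,0,0]],[[0,0,-8],[0,0,0]]]'
python3 - <<'E'
from h import *
w=bot.camera('wrist');o=bot.observe();print(o['tool_pos'],Ro.from_rotvec(o['tool_rot']).as_matrix()[:,2].round(4))
print([(a.tolist(),st) for a,st in blobs(w,(100,100,40),(128,255,255),(60,40,520,350),4)], blobs(w,(0,0,0),(180,255,60),(300,210,345,250),30))
E
```

```text
time: 20.3
tool_pos: [0.4911, 0.0499, 0.2136]
tool_rot: [2.209, -2.22, -0.0]
contact_force: [-0.4, 0.7, -1.6]
grip_width: 0.186
time: 20.72
tool_pos: [0.4923, 0.0499, 0.205]
tool_rot: [2.209, -2.22, -0.0]
contact_force: [0.8, 0.4, -1.2]
grip_width: 0.194
[0.49219017 0.04987202 0.20514619] [-0.0072 -0.0068 -1.    ]
[([317.8, 95.3], [304, 81, 28, 30, 667]), ([496.8, 96.4], [483, 82, 29, 30, 662]), ([476.6, 230.7], [465, 219, 25, 24, 456])] [(array([316.6, 229.2]), [305, 221, 25, 23, 248])]
```

```bash
python3 -m inch '[[[1,0,-2],[0,-0.004,0]],[[1,0,-4],[0,-0.004,0]],[[1,0,-6],[0,-0.004,0]],[[1,0,-8],[0,-0.004,0]],[[1,0,-8],[0,-0.004,0]]]'
python3 -m inch '[[[0,0,-1],[0,0,0]],[[0,0,-2],[0,0,0]],[[0,0,-3],[0,0,0]],[[0,0,-3],[0,0,0]],[[0,0,-3],[0,0,0]]]'
```

```text
time: 21.18
tool_pos: [0.4948, 0.0502, 0.1991]
tool_rot: [2.213, -2.224, 0.007]
contact_force: [-2.4, 0.9, 10.7]
grip_width: 0.196
time: 21.6
tool_pos: [0.496, 0.0503, 0.199]
tool_rot: [2.215, -2.226, 0.011]
contact_force: [-4.0, 0.7, 18.2]
grip_width: 0.196
```

```bash
python3 -m inch '[[[-2,0,15],[0,0.004,0]],[[-3,-36,15],[0,0.004,0]],[[-3,-76,15],[0,0.004,0]],[[-3,-114,15],[0,0.004,0]],[[-3,-134,15],[0,0.004,0]]]'
python3 -m inch '[[[0,1,-1],[0,0,0]],[[0,1,-4],[0,0,0]],[[0,1,-7],[0,0,0]],[[0,1,-9],[0,0,0]],[[0,1,-9],[0,0,0]]]'
python3 - <<'E'
from h import *
w=bot.camera('wrist');o=bot.observe();print(o['tool_pos'],Ro.from_rotvec(o['tool_rot']).as_matrix()[:,2].round(4))
print([(a.tolist(),st) for a,st in blobs(w,(100,100,40),(128,255,255),(60,40,520,350),4)], blobs(w,(0,0,0),(180,255,60),(300,210,345,250),30))
E
```

```text
time: 22.02
tool_pos: [0.4933, -0.0871, 0.214]
tool_rot: [2.211, -2.224, 0.01]
contact_force: [1.3, -0.4, -1.5]
grip_width: 0.191
time: 22.43
tool_pos: [0.4928, -0.0848, 0.2042]
tool_rot: [2.213, -2.222, 0.007]
contact_force: [-0.6, 0.4, -0.6]
grip_width: 0.191
[ 0.49296565 -0.08486623  0.20449728] [-4.0e-04 -7.8e-03 -1.0e+00]
[([139.6, 98.1], [126, 83, 28, 31, 663]), ([319.3, 99.2], [306, 85, 28, 30, 663]), ([158.8, 232.4], [147, 221, 25, 24, 454])] [(array([338.1, 224.6]), [337, 210, 3, 31, 49]), (array([317.4, 229.7]), [305, 221, 25, 23, 251])]
```

```bash
python3 -m inch '[[[0,-1,-2],[0,0,0]],[[0,-1,-4],[0,0,0]],[[0,-1,-6],[0,0,0]],[[0,-1,-8],[0,0,0]],[[0,-1,-8],[0,0,0]]]'
python3 -m inch '[[[0,0,-1],[0,0,0]],[[0,0,-2],[0,0,0]],[[0,0,-3],[0,0,0]],[[0,0,-4],[0,0,0]],[[0,0,-4],[0,0,0]]]'
```

```text
time: 22.9
tool_pos: [0.4939, -0.0855, 0.1989]
tool_rot: [2.215, -2.222, 0.012]
contact_force: [-2.6, 1.0, 14.4]
grip_width: 0.19
time: 23.32
tool_pos: [0.4956, -0.0856, 0.1989]
tool_rot: [2.217, -2.224, 0.019]
contact_force: [-4.8, 1.8, 24.6]
grip_width: 0.188
```

```bash
python3 -m inch '[[[0,0,15],[0,0.008,0]],[[25,-1,15],[0,0.008,0]],[[60,-1,15],[0,0.008,0]],[[91,-1,15],[0,0.008,0]],[[98,-1,15],[0,0.008,0]]]'
python3 -m inch '[[[0,0,-1],[0,0,0]],[[0,0,-4],[0,0,0]],[[0,0,-7],[0,0,0]],[[0,0,-9],[0,0,0]],[[0,0,-9],[0,0,0]]]'
python3 - <<'E'
from h import *
w=bot.camera('wrist');o=bot.observe();print(o['tool_pos'],Ro.from_rotvec(o['tool_rot']).as_matrix()[:,2].round(4))
print([(a.tolist(),st) for a,st in blobs(w,(100,100,40),(128,255,255),(60,40,520,350),4)], blobs(w,(0,0,0),(180,255,60),(300,210,345,250),30))
E
```

```text
time: 23.73
tool_pos: [0.5992, -0.0866, 0.2138]
tool_rot: [2.217, -2.222, 0.017]
contact_force: [1.1, 0.4, -1.4]
grip_width: 0.19
time: 24.15
tool_pos: [0.5973, -0.0864, 0.2039]
tool_rot: [2.216, -2.221, 0.014]
contact_force: [-0.4, -0.4, -1.2]
grip_width: 0.19
[ 0.59777874 -0.08648244  0.20441798] [ 0.0039 -0.0096 -0.9999]
[([157.8, 231.2], [146, 220, 25, 23, 453]), ([173.0, 338.6], [162, 330, 22, 18, 314])] [(array([336.7, 233.2]), [336, 212, 2, 38, 52]), (array([317.2, 229.4]), [305, 221, 25, 23, 251])]
```

```bash
python3 -m inch '[[[0,0,-2],[0,0,0]],[[0,0,-4],[0,0,0]],[[0,0,-6],[0,0,0]],[[0,0,-8],[0,0,0]],[[0,0,-9],[0,0,0]]]'
python3 -m inch '[[[0,0,-1],[0,0,0]],[[0,0,-3],[0,0,0]],[[0,0,-5],[0,0,0]],[[0,0,-6],[0,0,0]],[[0,0,-6],[0,0,0]]]'
```

```text
time: 24.62
tool_pos: [0.5987, -0.0868, 0.1988]
tool_rot: [2.217, -2.223, 0.02]
contact_force: [-4.4, 0.2, 21.4]
grip_width: 0.191
time: 25.03
tool_pos: [0.6012, -0.0874, 0.1987]
tool_rot: [-2.217, 2.222, -0.032]
contact_force: [-3.8, 0.7, 26.1]
grip_width: 0.194
```

```bash
python3 -m inch '[[[0,0,15],[0,0.012,0]],[[-1,30,15],[0,0.012,0]],[[-1,66,15],[0,0.012,0]],[[-1,102,15],[0,0.012,0]],[[-1,132,15],[0,0.012,0]]]'
python3 -m inch '[[[0,2.5,-1],[0,0,0]],[[0,2.5,-4],[0,0,0]],[[0,2.5,-7],[0,0,0]],[[0,2.5,-9],[0,0,0]],[[0,2.5,-9],[0,0,0]]]'
python3 - <<'E'
from h import *
w=bot.camera('wrist');o=bot.observe();print(o['tool_pos'],Ro.from_rotvec(o['tool_rot']).as_matrix()[:,2].round(4))
print([(a.tolist(),st) for a,st in blobs(w,(100,100,40),(128,255,255),(60,40,520,350),4)], blobs(w,(0,0,0),(180,255,60),(300,210,345,250),30))
E
```

```text
time: 25.45
tool_pos: [0.5998, 0.0464, 0.2134]
tool_rot: [2.214, -2.221, 0.017]
contact_force: [0.7, 0.4, -1.7]
grip_width: 0.189
time: 25.87
tool_pos: [0.5993, 0.0475, 0.2034]
tool_rot: [2.212, -2.221, 0.016]
contact_force: [0.1, -0.5, -1.2]
grip_width: 0.192
[0.5995404  0.04752936 0.20374184] [ 0.0027 -0.012  -0.9999]
[([473.0, 232.9], [461, 222, 25, 23, 443]), ([304.6, 229.0], [304, 227, 2, 5, 5]), ([456.7, 339.3], [446, 330, 22, 19, 330])] [(array([316.1, 229.5]), [304, 222, 26, 21, 235])]
```

```bash
python3 -m inch '[[[0,1,-2],[0.004,0,0]],[[0,1,-4],[0.004,0,0]],[[0,1,-6],[0.004,0,0]],[[0,1,-8],[0.004,0,0]],[[0,1,-8],[0.004,0,0]]]'
python3 -m inch '[[[0,0,-1],[0,0,0]],[[0,0,-3],[0,0,0]],[[0,0,-5],[0,0,0]],[[0,0,-6],[0,0,0]],[[0,0,-6],[0,0,0]]]'
```

```text
time: 26.33
tool_pos: [0.6006, 0.0478, 0.1988]
tool_rot: [2.214, -2.226, 0.017]
contact_force: [-2.9, -0.6, 13.3]
grip_width: 0.19
time: 26.75
tool_pos: [0.6036, 0.0477, 0.1986]
tool_rot: [-2.212, 2.224, -0.027]
contact_force: [-3.8, -0.5, 25.6]
grip_width: 0.197
```

```bash
python3 -m inch '[[[0,0,15],[0,0.011,0]],[[-32,1,15],[0,0.011,0]],[[-68,2,15],[0,0.011,0]],[[-98,2,15],[0,0.011,0]],[[-106,2,15],[0,0.011,0]]]'
python3 -m inch '[[[0,0,-1],[0,0,0]],[[0,0,-4],[0,0,0]],[[0,0,-7],[0,0,0]],[[0,0,-9],[0,0,0]],[[0,0,-9],[0,0,0]]]'
python3 - <<'E'
from h import *
w=bot.camera('wrist');o=bot.observe();print(o['tool_pos'],Ro.from_rotvec(o['tool_rot']).as_matrix()[:,2].round(4))
print([(a.tolist(),st) for a,st in blobs(w,(100,100,40),(128,255,255),(60,40,520,350),4)], blobs(w,(0,0,0),(180,255,60),(300,210,345,250),30))
E
```

```text
time: 27.17
tool_pos: [0.4913, 0.0497, 0.2125]
tool_rot: [2.21, -2.222, 0.007]
contact_force: [-0.4, 0.2, -1.7]
grip_width: 0.19
time: 27.58
tool_pos: [0.4923, 0.0496, 0.2027]
tool_rot: [2.21, -2.222, 0.007]
contact_force: [-0.7, -0.1, -1.7]
grip_width: 0.191
[0.49225274 0.04958231 0.20291185] [-0.0024 -0.0085 -1.    ]
[([317.1, 96.4], [304, 82, 28, 30, 664]), ([495.9, 97.6], [482, 83, 29, 30, 658]), ([314.3, 221.7], [307, 220, 17, 6, 29]), ([475.4, 231.2], [463, 220, 25, 24, 451]), ([305.8, 228.5], [305, 227, 2, 4, 4])] [(array([317.1, 230.4]), [305, 222, 25, 23, 252]), (array([335.1, 247.9]), [328, 247, 15, 3, 30])]
```

```bash
python3 -m inch '[[[1.5,0.5,-2],[0,0,0]],[[1.5,0.5,-4],[0,0,0]],[[1.5,0.5,-6],[0,0,0]],[[1.5,0.5,-8],[0,0,0]],[[1.5,0.5,-8],[0,0,0]]]'
python3 -m inch '[[[0,0,-1],[0,0,0]],[[-1,0,-3],[0,0,0]],[[-1,0,-4],[0,0,0]],[[-1,0,-5],[0,0,0]],[[-1,0,-5],[0,0,0]]]'
```

```text
time: 28.05
tool_pos: [0.4961, 0.0501, 0.1985]
tool_rot: [2.213, -2.225, 0.013]
contact_force: [-3.8, -1.4, 21.4]
grip_width: 0.192
time: 28.47
tool_pos: [0.4987, 0.0502, 0.1985]
tool_rot: [-2.213, 2.225, -0.023]
contact_force: [-2.7, 0.5, 28.7]
grip_width: 0.194
```

All four corners are at their hard stops (TCP 0.1985 to 0.199 at 25 to 29 N; FR was pushed before the last BR and BL presses). Now I'll take the stick back.

```bash
python3 -m inch '[[[0,0,15],[0,0.009,0]],[[0,0,40],[0,0.009,0]],[[0,8,58],[0,0.009,0]],[[8,45,62],[0,0.009,0]],[[16,85,62],[0,0.009,0]]]'
python3 -m inch '[[[6,40,0],[0,0,0]],[[12,80,0],[0,0,0]],[[18,120,0],[0,0,0]],[[24,160,0],[0,0,0]],[[30,190,0],[0,0,0]]]'
python3 -m inch '[[[3,18,0],[0,0,0]],[[3,24,0],[0,0,0]],[[3,24,0],[0,0,0]],[[3,24,0],[0,0,0]],[[3,24,0],[0,0,0]]]'
python3 - <<'E'
from h import *
t=bot.camera('top');s=bot.camera('scene');o=bot.observe();print(o['tool_pos'],Ro.from_rotvec(o['tool_rot']).as_matrix()[:,2].round(4))
for n,c,r in(('t',t,(285,200,380,285)),('s',s,(270,220,375,300))):
  for a,_ in blobs(c,*BLUE,r): print(n,a,plane(c,*a,.07).round(4))
w=bot.camera('wrist')
g=lambda c,x,y,n:cv2.resize(c['image'][y:y+n,x:x+n],(400,400),interpolation=cv2.INTER_CUBIC)
cv2.imwrite('pics/back.png',np.hstack([g(s,110,200,120),g(w,220,150,200)])[:,:,::-1])
E
```

```text
time: 28.88
tool_pos: [0.5162, 0.1347, 0.2624]
tool_rot: [2.21, -2.231, 0.018]
contact_force: [0.6, -0.5, -2.3]
grip_width: 0.192
time: 29.3
tool_pos: [0.5461, 0.3282, 0.2614]
tool_rot: [2.212, -2.23, 0.016]
contact_force: [1.0, 0.3, -1.6]
grip_width: 0.189
time: 29.72
tool_pos: [0.5488, 0.3507, 0.261]
tool_rot: [2.21, -2.23, 0.017]
contact_force: [-0.5, 0.6, -0.6]
grip_width: 0.192
[0.54903739 0.3506126  0.26157713] [ 0.0069 -0.0082 -0.9999]
t [303.3 221.3] [0.5936 0.0493 0.07  ]
t [359.6 221.8] [ 0.5924 -0.0864  0.07  ]
t [302.5 265.1] [0.4879 0.0506 0.07  ]
t [359.3 265.8] [ 0.4866 -0.0854  0.07  ]
s [286.8 248.5] [0.5986 0.048  0.07  ]
s [306.4 272.8] [0.492  0.0491 0.07  ]
s [320.3 287.5] [0.4299 0.0455 0.07  ]
```

```bash
python3 -m inch '[[[-1,2.5,-5],[0,0.006,0]],[[-1,2.5,-20],[0,0.006,0]],[[-1,2.5,-40],[0,0.006,0]],[[-1,2.5,-60],[0,0.006,0]],[[-1,2.5,-75],[0,0.006,0]]]'
python3 -m inch '[[[0,0,-10],[0,0,0]],[[0,0,-20],[0,0,0]],[[0,0,-30],[0,0,0]],[[0,0,-38],[0,0,0]],[[0,0,-42],[0,0,0]]]'
```

```text
time: 30.28
tool_pos: [0.5476, 0.3522, 0.1852]
tool_rot: [2.205, -2.229, 0.009]
contact_force: [0.2, -0.0, -0.6]
grip_width: 0.19
time: 30.7
tool_pos: [0.5474, 0.352, 0.1422]
tool_rot: [2.204, -2.228, 0.009]
contact_force: [-0.0, 0.2, -0.8]
grip_width: 0.193
```

```bash
python3 -m inch '[[[0,0,-1],[0,0,0]],[[0,0,-2],[0,0,0]],[[0,0,-3],[0,0,0]],[[0,0,-3],[0,0,0]],[[0,0,-3],[0,0,0]]]'
```

```text
time: 31.12
tool_pos: [0.5477, 0.3522, 0.1409]
tool_rot: [2.206, -2.229, 0.01]
contact_force: [-1.8, -1.1, 5.6]
grip_width: 0.195
```

```bash
python3 -m inch '[[[0,0,0],[0,0,0]],[[0,0,0],[0,0,0]],[[0,0,0],[0,0,0]],[[0,0,0],[0,0,0]],[[0,0,0],[0,0,0]]]' 1
python3 -m inch '[[[0,0,0],[0,0,0]],[[0,0,0],[0,0,0]],[[0,0,10],[0,0,0]],[[0,0,30],[0,0,0]],[[0,0,55],[0,0,0]]]'
python3 -m inch '[[[0,0,25],[0,0,0]],[[0,0,55],[0,0,0]],[[0,0,90],[0,0,0]],[[0,-30,100],[0,0,0]],[[0,-60,100],[0,0,0]]]'
python3 -m inch '[[[-10,-30,0],[0,0,0]],[[-20,-65,0],[0,0,0]],[[-30,-70,0],[0,0,0]],[[-30,-70,0],[0,0,0]],[[-30,-70,0],[0,0,0]]]'
python3 - <<'E'
from h import *
s=bot.camera('scene');t=bot.camera('top');w=bot.camera('wrist');o=bot.observe();print(o['time'],o['tool_pos'],o['contact_force'])
print(blobs(s,*BLUE,(270,220,375,300)),blobs(s,(20,100,80),(36,255,255),(150,255,200,310)),blobs(t,(20,100,80),(36,255,255),(150,220,200,260)))
cv2.imwrite('pics/end.png',np.hstack([s['image'][220:420,150:400],w['image'][0:200,:400]][::1])[:,:,::-1])
g=lambda c,x,y,a,b:cv2.resize(c['image'][y:y+b,x:x+a],(400,400),interpolation=cv2.INTER_CUBIC)
cv2.imwrite('pics/end.png',np.hstack([g(s,150,200,240,160),g(w,0,0,640,480)])[:,:,::-1])
E
```

```text
time: 31.53
tool_pos: [0.5477, 0.3522, 0.1407]
tool_rot: [2.206, -2.229, 0.01]
contact_force: [-0.6, -0.5, 0.8]
grip_width: 0.891
time: 31.95
tool_pos: [0.5465, 0.3515, 0.1948]
tool_rot: [2.203, -2.226, 0.008]
contact_force: [-0.3, 0.1, 0.3]
grip_width: 1.005
time: 32.37
tool_pos: [0.5487, 0.2933, 0.3003]
tool_rot: [2.213, -2.23, 0.013]
contact_force: [-0.0, -1.2, 0.2]
grip_width: 0.998
time: 32.78
tool_pos: [0.5187, 0.2234, 0.3013]
tool_rot: [-2.211, 2.23, -0.013]
contact_force: [-0.1, -0.0, 0.9]
grip_width: 0.999
32.9333 [0.51935842 0.22452543 0.3004364 ] [ 0.2490947  -0.04172331  0.38304479]
[(array([331.6, 231.7]), [330, 230, 4, 4, 14]), (array([286.8, 248.5]), [284, 246, 7, 5, 26]), (array([306.3, 272.8]), [303, 271, 8, 5, 32])] [(array([174.3, 279.8]), [168, 266, 16, 26, 250])] [(array([154.2, 243.1]), [150, 221, 12, 39, 168]), (array([161.4, 239.7]), [153, 220, 18, 40, 238])]
```

View pics/end.png

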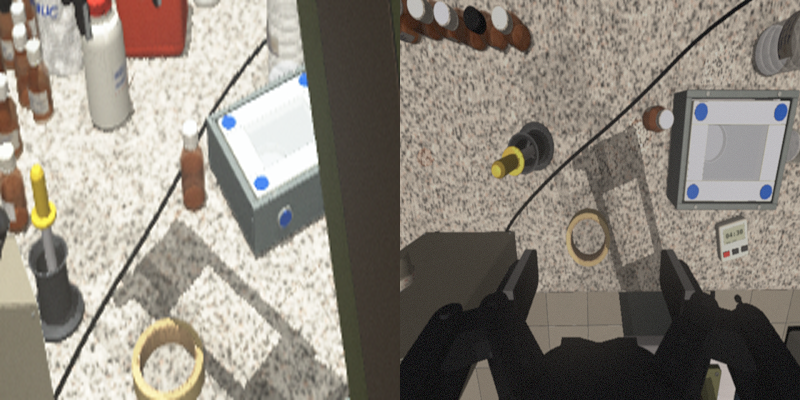

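The stick is upright in its stand (left crop, about (45,210)). All four blue pads lie within the rim plane, and the bystanders are where they were.

```bash
python3 -c "
from bench import bot
print(bot.finish_job())"
```

```text
the job is handed in; nothing more can be done
None
```

I pushed the lid down to its hard stops at all four corners, put the stick back in its stand and let go. The job was handed in at about 33 s, with the arm clear of everything. I got no verdict back.

**Pressing:** I made three rounds of the four blue pads, about 3–4 mm at a time, plus one extra press on the front left.

**Final checks:**
- **Lid height:** every corner stopped at the same height (tool 198.5–198.9 mm above the worktop) under 25–29 N. In the scene view, the three visible pads had dropped about 3 px, which matches lying level with the rim.
- **Stick:** it touched the bottom of the stand before I opened the gripper, and the last picture shows it standing upright.
- **Other items:** the amber bottle, timer and tape look unmoved. I did not check any bystander position numerically.

**Not confirmed:**
- **Lid tilt:** I never measured the tip during pressing. I estimate about 2–3 degrees from the step sizes.
- **Front right pad:** I did not re-press it after the last back presses, and the arm hid it in the last scene view.
- **Foot position:** the tool leaned up to about 1 degree and drifted 1–4 mm under load. Before most presses, only thin slivers of blue showed around the foot, so it may have overlapped a pad edge by a millimetre or two.

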